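# Swing a slotted guide rail round its post into line

## Task

Without lifting it off the plate, slide the loose guide rail until its slotted end sits fully home on the capped post while the rail is still askew, then swing it about the post, past the sprung roller, into line against the set screw of the stop block. Press it firmly home there with about 15 N for half a second, never loading the post or the stop with more than 25 N, and let go so that the roller keeps it seated against the stop. Leave the two vials on the plate standing where they are.

Things in the scene. Friction and masses are not known exactly. Their poses are not given: they have to be found in the camera images.
- fixture: aluminium plate 245 x 340 x 12 mm with a grid of small holes, fixed; carries post, stop block and roller plunger. Origin on its underside (plate top at z = 12 mm), z up; its y axis is the direction in which the rail finally lies (from post to roller), its x axis points to the side of the line on which the stop block stands; a tall, wide fixed tank stands beyond its post end
- roller_rest (a point): axis of the free-turning brass roller (16 mm diameter, 14 mm tall) at rest, 243 mm along +y and 9.5 mm along -x of the fixture from the post; behind it a dark block 26 mm high. Sprung along y: 6 N preload, 1.5 N/mm, 8 mm travel. The nose must push by it (about 8 N sideways at the knob, in the last 25 mm of its swing); then it presses the nose to post and stop
- post: fixed upright steel post, 16 mm diameter, with a cap of 26 mm diameter whose underside is 25.5 mm above the plate top (the rail passes under it, so the post can be entered only sideways). Origin on its axis at the plate top; axes as the fixture
- stop_block: fixed dark steel block 20 x 26 x 20 mm with a rigid steel set screw (11 mm diameter) in its face that the rail's side meets. The screw's setting differs each time and is not measured: its tip is 5 to 11 mm proud of the face. Origin in the middle of the face, at the plate top; it looks along -x of the fixture and lies 205 mm along +y and 26 mm along +x from the post's axis
- rail: loose steel guide rail, 36 mm wide, 22 high, 0.45 to 0.75 kg. Origin on its underside at the slot's seat: where the post's axis is once the slot is home. x runs to the round nose (tip at 240 mm, radius 18). The open slot, 19 mm wide, spans x = -20 to +8 mm. At first 35 to 75 mm from the post, the nose swung to the plate's -x side by 0.45 to 0.7 rad; against the stop, its x lies within 0.03 rad of the fixture's y
- knob (a point): middle of the round black knob (26 mm diameter, 35 mm tall, standing on the rail's top) by which the rail is gripped: 165 mm along x from the rail's origin, 39.5 mm above the rail's underside, 51.5 mm above the bench; axes as the rail
- vial_1_mid (a point): centre of a small standing vial, 21 mm diameter, 51 mm tall, on the plate behind the rail's final line, between post and stop block
- vial_4_mid (a point): centre of a small standing vial, 21 mm diameter, 51 mm tall, on the plate's near corner on the post's end
Mind the look-alikes: they are no part of the job. Leave any yellow look-alike of the part that bears vial_4_mid alone.

How it is judged:
On the way, in this order (a step that is already met when the one before it is completed fails the run):
1. the rail's slot is home on the post (seat within 3.5 mm of the post's axis) while the rail is still more than 0.2 rad out of line (horizontal distance between rail and post below 0.0035 m and angle between the x axis of rail and the y axis of fixture, either way round above 0.2 rad), for 0.1 s.
2. the rail, in line and home on the post, is pressed against the stop block with more than 10 N (contact force between rail and stop_block above 10 N and horizontal distance between rail and post below 0.004 m and angle between the x axis of rail and the y axis of fixture, either way round below 0.04 rad), for 0.3 s.
At the end, for the whole second after the job is handed in: the rail lies at rest flat on the plate (within 0.06 rad), its slot seat within 4 mm of the post's axis, in line with the fixture's y axis within 0.04 rad and held against the stop block by the roller (more than 0.5 N); both vials stand upright (horizontal distance between rail and post below 0.004 m and angle between the x axis of rail and the y axis of fixture, either way round below 0.04 rad and contact force between rail and stop_block above 0.5 N and linear speed of rail below 0.01 m/s and angle between rail's own z axis and vertical below 0.06 rad and angle between each of vial_1_mid, vial_4_mid's own z axis and vertical below 0.2 rad); the robot touches nothing.
It fails at once if the rail is lifted more than 12 mm off the plate (z of knob in the frame of fixture above 0.0635 m).
It fails at once if the rail bears on the post with more than 25 N (contact force between rail and post above 25 N).
It fails at once if the rail bears on the stop block with more than 25 N (contact force between rail and stop_block above 25 N).
It fails at once if a vial is moved more than 20 mm (distance of any of vial_1_mid, vial_4_mid from where it was at the start of the episode above 0.02 m).
It also fails if it takes over 72 s, if anything falls off the work surface, if the arm or the gripper's body presses on something with over 40 N, if the wrist force passes 120 N, or if a joint passes its speed limit or range.

## Robot

A 7-joint arm with a two-finger parallel gripper is mounted at the origin on a cart in front of the work surface, level with it; the furniture and walls round the work are solid. World frame = base frame: x ahead of the robot, y to its left, z up, the work surface at z = 0. Lengths are in m, angles in rad, forces in N, time in s.
With the tool pointing down it reaches from about 0.425 to 0.925 m from the base axis. Payload 6.8 kg.
Tool frame: the origin (TCP) lies at the very end of the fingers, on their centre line; the grasp point (between the pads) lies 19 mm behind it; z points along the fingers, y is the line along which they close (so a half turn about z gives the same grasp; the last joint's range is limited). The gripper opens to 85 mm and grips with 20 to 120 N. Pads are 22 mm wide; open, the fingers measure 114 mm over their backs; the gripper's body (76 mm by 85 mm) begins 54 mm behind the grasp point. The pads swing forward as they close: fully open they stand 13 mm farther back than shut.
Start: joints at [1.077, 0.477, 0.022, 1.555, -0.011, 1.109, -0.083], TCP at [0.254, -0.625, 0.231] pointing down, gripper open.
Joint ranges: [-2.96, 2.96], [-0.34, 2.1], [-1.41, 1.46], [0.24, 2.44], [-1.37, 4.51], [0.17, 1.92], [-2.96, 2.96]. Speed limits (rad/s): [2.39, 2.39, 3.14, 3.14, 3.14, 3.14, 3.14].

## Interface

Orientations are given as a unit quaternion [w, x, y, z].
In Python, from station import bot gives the robot as it stands.
- The arm moves only by the tool apply_moves, never from a script. Its argument "deltas" is a list of rows, each a list of 3 entries, a list of its own where there are three numbers: the closure, from 0 (fully open) to 1 (shut), then the shift along the tool's x, y, z in units of 0.2 m (1.0 is 0.2 m), then the turn about the tool's z in units of 2 pi rad (1.0 is 2 pi rad). A call has 1 to 12 rows; each row is the pose to reach, as a shift and turn from the pose commanded when the call began, along the tool's axes at that moment, turning the shorter way round; what a row does not reach only later rows make up. A row lasts 1/10 s, in which the tool goes at most 50 mm and 8.59 degrees, less where a joint would pass 70% of its speed; a pose out of reach is approached as far as the arm can. A call with a number of a shift or a turn outside -1 to 1 is refused whole. A call with a gripper value outside its range is refused whole. The fingers move at their own pace and stop on an object; "squeeze" is the grip in N (left out, the last holds). Time passes only in rows, so rows that repeat a pose let the fingers close. It gives the time, the measured TCP pose, the force, the opening and the grip force at its end, in the units of the state.
- bot.get_obs(): the state, without advancing time (a new reading comes with each control period).
- bot.read_camera(name): name is "scene" or "top" or "wrist"; returns a dict with "color" (384x512x3 uint8, red, green, blue), "intrinsics" (3x3 intrinsics, pixels), "pose" (4x4, takes a point from camera to world coordinates); the wrist camera has in their place "hand_eye" (4x4, takes a point from camera to tool coordinates, whose origin is the TCP and whose axes are the flange's). Camera axes: x right, y down, z forward; pixel columns grow to the right and rows downward; lengths in m; the calibration is good to about 2 mm. A picture is of the moment at which its call begins: read the wrist's pose just before it. There is no depth.
- bot.hand_in(): hands the job in; it is judged then, once.
Trained networks look in a picture, given as the dict that the camera call returned (one of the last four; its "shot" number tells which), for a name from the list of things; names that differ only in an ending like _2 or _b are one class to them, and where a whole thing is asked for, a point or a joint stands for the part that bears it (a point fixed in the world has none). Each returns a list of dicts, best first, with "confidence" (0 to 1); they miss things now and then, are a little off and sometimes report something else, mostly with a low value. They report only what shows in the picture. A call takes as long as a camera call. They do not tell look-alikes from the thing itself.
- bot.look_for(picture, target): "point" ([x, y, z] in m, in world coordinates, good to about 4 mm: the middle of the surface that is visible of it).
The state is a dict: "t": time; "q": joint angles; "joint_vel": joint speeds; "joint_torque": joint torques, N m; "eef_pos": TCP position; "tool_rot": TCP orientation; "contact_force": force on the tool from outside, world axes, zero at the start; "torque": the same for the moment, N m; "gripper_width": opening from 0.0 (shut) to 1.0 (fully open); "grasp_force": force on a finger pad.
Only numpy, scipy, OpenCV 4.12 (cv2) and the standard library are available. Lean on these libraries where they do the work, as an engineer would, in place of code of your own. Each camera call takes 0.05 s, during which the arm holds its last target. There are 200 camera calls.

## Working session

There is one attempt and no reset: what is moved stays moved. The work goes in short steps, Python scripts to look and compute and a tool call to move; the robot and the scene stay as the last step left them, time stands still between calls to the robot, and variables do not carry over. Pictures are saved under pics/ and viewed, at most 11 in all, crops included, and the job is handed in when it is done.

Besides the shell and the picture viewer there is one more tool, called after ">>>" as a command line: name --argument value ..., lists and objects as JSON in quotes. apply_moves: Moves the arm, as the interface text tells. Its arguments: {"type":"object","properties":{"deltas":{"type":"array","items":{"type":"array"}},"squeeze":{"type":"number"}},"required":["deltas"]}

```bash
mkdir -p pics; ls; cat > h.py <<'E'
import numpy as np, cv2
from station import bot
def save(n,p,crop=None,s=1):
    im=p["color"][...,::-1]
    if crop: im=im[crop[1]:crop[3],crop[0]:crop[2]]
    cv2.imwrite(f"pics/{n}.png",cv2.resize(im,None,fx=s,fy=s,interpolation=cv2.INTER_CUBIC))
def proj(p,X):
    T=np.linalg.inv(p["pose"]);c=T[:3,:3]@np.array(X)+T[:3,3];u=p["intrinsics"]@c;return u[:2]/u[2]
def ray(p,uv,z):
    d=p["pose"][:3,:3]@np.linalg.inv(p["intrinsics"])@np.array([uv[0],uv[1],1.]);o=p["pose"][:3,3];return o+d*(z-o[2])/d[2]
E
python3 - <<'E'
from h import *
for c in("top","scene"):
    p=bot.read_camera(c);save(c+"0",p,s=1.5)
    print(c,p["pose"].round(3).tolist())
    for t in("fixture","roller_rest","post","stop_block","rail","knob","vial_1_mid"):
        try:
            for r in bot.look_for(p,t)[:4]:print(t,np.round(r["point"],4),round(r["confidence"],2),proj(p,r["point"]).round())
        except Exception as e:print(t,e)
s=bot.get_obs();print(s)
E
```

```text
pics
top [[0.007, -0.985, 0.173, 0.379], [-1.0, -0.01, -0.014, 0.063], [0.015, -0.173, -0.985, 1.075], [0.0, 0.0, 0.0, 1.0]]
fixture [0.5288 0.0944 0.0089] 0.74 [238. 200.]
fixture [0.652  0.1477 0.0288] 0.63 [216. 147.]
roller_rest [0.5291 0.0991 0.0101] 0.69 [236. 200.]
post [ 0.5669 -0.0395  0.0403] 0.62 [296. 182.]
rail [0.5268 0.1156 0.0329] 0.97 [228. 199.]
rail [0.6513 0.1485 0.0308] 0.22 [215. 147.]
knob [0.526  0.1173 0.0359] 0.79 [227. 200.]
vial_1_mid [0.6311 0.0402 0.0597] 0.52 [261. 153.]
scene [[0.566, -0.566, 0.6, 0.027], [-0.824, -0.404, 0.397, -0.321], [0.018, -0.719, -0.695, 0.693], [0.0, 0.0, 0.0, 1.0]]
fixture [0.5006 0.0686 0.0083] 0.94 [217. 216.]
roller_rest [0.4985 0.0675 0.0118] 0.64 [216. 216.]
post [ 0.5648 -0.0425  0.0397] 0.65 [280. 210.]
rail [0.5209 0.1063 0.0356] 0.62 [208. 193.]
rail [0.4978 0.0675 0.0132] 0.32 [216. 216.]
knob [0.5175 0.1081 0.033 ] 0.64 [206. 195.]
vial_1_mid [0.6222 0.0361 0.0437] 0.78 [263. 177.]
{'t': 0.8, 'q': array([ 1.07687309,  0.47694127,  0.02240158,  1.55539281, -0.01152818,
        1.10928823, -0.08311465]), 'joint_vel': array([ 0.00271162, -0.00025137, -0.00113751,  0.00042118,  0.00143066,
       -0.00016899, -0.00086584]), 'joint_torque': array([-6.60743790e-04, -5.96274269e+01,  1.60577752e+00, -2.81537998e+01,
        1.23615129e-02,  1.57560069e-03,  1.24223925e-05]), 'eef_pos': array([ 0.25404132, -0.62539919,  0.23135039]), 'tool_rot': array([4.22315569e-05, 9.81454945e-01, 1.91692954e-01, 3.24909113e-05]), 'contact_force': array([ 0.24466137,  1.68219756, -0.64218055]), 'torque': array([-4.11450814e-02,  4.02949176e-02,  6.53797805e-05]), 'grasp_force': 0.0, 'gripper_width': 0.9981049576449886}
```

View pics/top0.png

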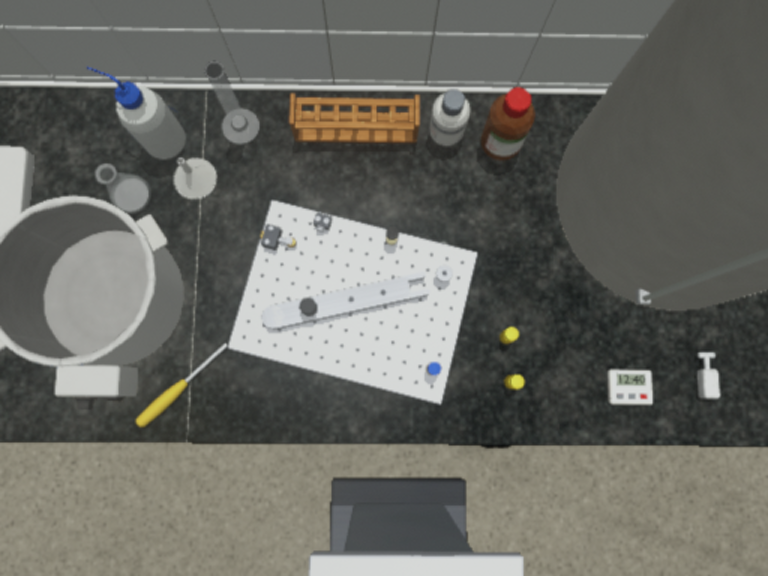

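View pics/scene0.png

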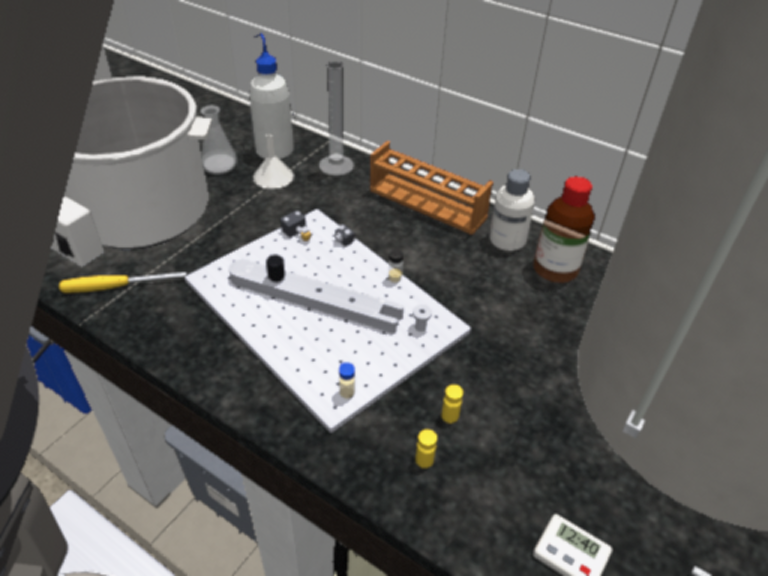

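The top view shows the plate with the post at (443,272), rail from slot end (427,287) to nose (270,317), and knob (308,307). The stop block is at (322,222), the roller at (291,242), the clear vial at (392,238) and the blue vial at (433,370). The tank is at the right. The yellow vials at (511,335) and (515,382) are look-alikes, to be left alone.

```bash
python3 - <<'E'
from h import *
p=bot.read_camera("scene");t=bot.read_camera("top")
for uv in[(578,365),(585,400),(620,465),(680,508),(740,523)]:print("foot",ray(p,np.array(uv)/1.5,0).round(3))
for n,uv,z in[("post",(443,271),.042),("roller",(291,243),.026),("knob",(308,306),.069),("nose",(263,319),.034),("slotA",(423,279),.034),("slotB",(426,295),.034),("v1",(392,233),.063),("v4",(434,368),.063),("stop",(322,222),.032)]+[("c",c,.012) for c in[(273,200),(477,252),(441,403),(229,347)]]:print(n,ray(t,np.array(uv)/1.5,z).round(4))
p2=t["color"]
save("topc",t,(140,120,330,280),4)
E
```

```text
foot [ 0.642 -0.242  0.   ]
foot [ 0.594 -0.271  0.   ]
foot [ 0.531 -0.339  0.   ]
foot [ 0.518 -0.412  0.   ]
foot [ 0.538 -0.471  0.   ]
post [ 0.5705 -0.0386  0.042 ]
roller [0.6156 0.1978 0.026 ]
knob [0.5108 0.1642 0.069 ]
nose [0.4948 0.2356 0.034 ]
slotA [ 0.5591 -0.0084  0.034 ]
slotB [ 0.5342 -0.013   0.034 ]
v1 [0.6245 0.0406 0.063 ]
v4 [ 0.4217 -0.0223  0.063 ]
stop [0.6485 0.1497 0.032 ]
c [0.6891 0.2306 0.012 ]
c [ 0.6074 -0.0959  0.012 ]
c [ 0.3708 -0.0371  0.012 ]
c [0.4534 0.2899 0.012 ]
```

View pics/topc.png

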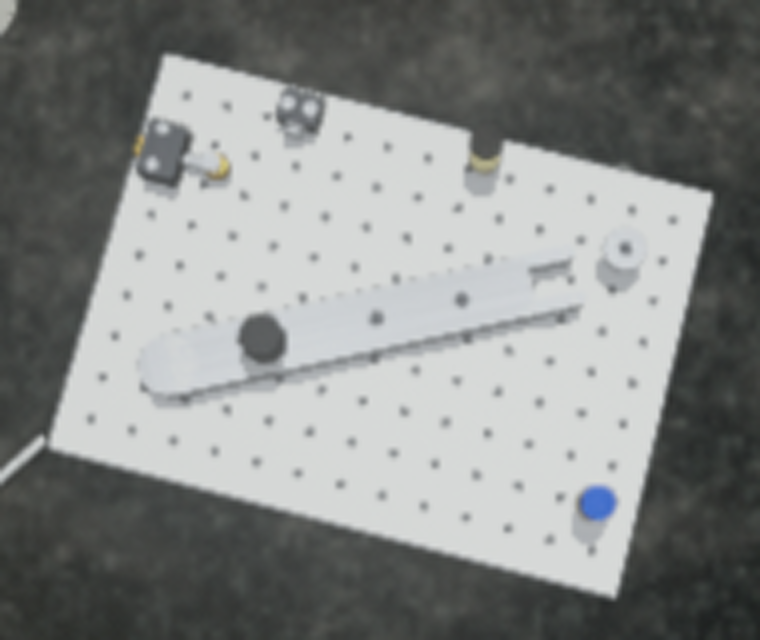

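```bash
cat >> h.py <<'E'
def R(s):
    from scipy.spatial.transform import Rotation as Ro
    q=s["tool_rot"];return Ro.from_quat([q[1],q[2],q[3],q[0]]).as_matrix()
def rows(W,yaws=None):
    s=bot.get_obs();M=R(s);y0=np.arctan2(M[1,0],M[0,0])
    for i,w in enumerate(W):
        d=M.T@(np.array(w)-s["eef_pos"])/.2
        tu=0 if yaws is None else -((yaws[i]-y0+np.pi)%(2*np.pi)-np.pi)/(2*np.pi)
        print(d.round(4).tolist(),round(tu,4))
E
python3 - <<'E'
from h import *
p=bot.read_camera("wrist");print(p["hand_eye"].round(3),p["intrinsics"])
D=np.pi/180
W=[];Y=[]
for a in(-68,-55,-42,-30,-18,-8,0):
    r=.49;W.append((r*np.cos(a*D),r*np.sin(a*D),.26));Y.append((a+90)*D)
W.append((.52,.05,.30));Y.append(101.9*D)
rows(W,Y)
E
```

```text
[[ 0.001 -0.957 -0.29   0.073]
 [ 1.     0.001  0.     0.   ]
 [-0.    -0.29   0.957 -0.141]
 [ 0.     0.     0.     1.   ]] [[333.05228381   0.         257.6726247 ]
 [  0.         333.05228381 186.77625097]
 [  0.           0.           1.        ]]
[-0.0046, -0.9251, -0.1434] 0.0003
[0.5466, -0.9869, -0.1434] -0.0358
[1.0698, -1.1712, -0.1434] -0.0719
[1.5046, -1.4418, -0.1434] -0.1053
[1.8737, -1.7969, -0.1434] -0.1386
[2.1193, -2.1463, -0.1434] -0.1664
[2.2697, -2.4533, -0.1434] -0.1886
[2.5027, -2.6285, -0.3434] -0.2217
```

>>> apply_moves --deltas '[[0,[0,-0.25,-0.04],0],[0,[0,-0.48,-0.08],0],[0,[0,-0.71,-0.12],0],[0,[0,-0.92,-0.14],0],[0,[0.18,-0.94,-0.14],-0.012],[0,[0.36,-0.96,-0.14],-0.024],[0,[0.54,-0.98,-0.14],-0.036]]'

```text
t: 1.65
eef_pos: [0.281, -0.4025, 0.26]
tool_rot: [0.001, 0.953, 0.302, 0.0]
contact_force: [0.2, -0.7, -0.0]
gripper_width: 1.0
grasp_force: 0.0
```

```bash
python3 - <<'E'
from h import *
D=np.pi/180
W=[];Y=[]
for a in(-42,-30,-18,-8,0):
    r=.49;W.append((r*np.cos(a*D),r*np.sin(a*D),.26));Y.append((a+90)*D)
W.append((.50,.02,.30));Y.append(101.9*D)
print(bot.get_obs()["eef_pos"]);rows(W,Y)
E
```

```text
[ 0.28103462 -0.40250921  0.25997207]
[0.5546, -0.0656, -0.0003] -0.0356
[1.0395, -0.2308, -0.0005] -0.0689
[1.4793, -0.4932, -0.0009] -0.1023
[1.7976, -0.778, -0.0013] -0.1301
[2.0135, -1.0429, -0.0017] -0.1523
[2.112, -1.0955, -0.2018] -0.1853
```

>>> apply_moves --deltas '[[0,[0.2,-0.02,0],-0.012],[0,[0.4,-0.05,0],-0.024],[0,[0.57,-0.08,0],-0.036],[0,[0.78,-0.14,0],-0.052],[0,[1.0,-0.22,0],-0.068]]'

```text
t: 2.15
eef_pos: [0.4196, -0.2516, 0.2596]
tool_rot: [0.0, 0.867, 0.498, 0.0]
contact_force: [0.8, -0.6, -0.6]
gripper_width: 1.003
grasp_force: 0.0
```

```bash
python3 - <<'E'
from h import *
D=np.pi/180
W=[];Y=[]
for a in(-18,-8,0):
    r=.49;W.append((r*np.cos(a*D),r*np.sin(a*D),.26));Y.append((a+90)*D)
W.append((.50,.02,.30));Y.append(101.9*D)
print(bot.get_obs()["eef_pos"]);rows(W,Y)
E
```

```text
[ 0.41962122 -0.25156848  0.25957971]
[0.5494, -0.0525, -0.0023] -0.0342
[0.9571, -0.1795, -0.0025] -0.062
[1.2635, -0.331, -0.0027] -0.0842
[1.375, -0.3382, -0.2027] -0.1173
```

>>> apply_moves --deltas '[[0,[0.22,-0.02,0],-0.014],[0,[0.44,-0.05,0],-0.028],[0,[0.66,-0.1,0],-0.044],[0,[0.86,-0.18,-0.05],-0.06],[0,[1.0,-0.27,-0.1],-0.08]]'

```text
t: 2.65
eef_pos: [0.4741, -0.0494, 0.2797]
tool_rot: [-0.0, 0.715, 0.699, 0.0]
contact_force: [0.0, -0.3, 0.2]
gripper_width: 1.005
grasp_force: 0.0
```

```bash
python3 - <<'E'
from h import *
rows([(.51,.11,.30)],[1.78])
E
```

```text
[0.801, 0.1618, -0.1009] -0.0368
```

>>> apply_moves --deltas '[[0,[0.22,0.04,-0.03],-0.01],[0,[0.44,0.08,-0.06],-0.02],[0,[0.66,0.13,-0.1],-0.03],[0,[0.8,0.16,-0.1],-0.036],[0,[0.8,0.16,-0.1],-0.036],[0,[0.8,0.16,-0.1],-0.036]]'

```text
t: 3.25
eef_pos: [0.5101, 0.1066, 0.2991]
tool_rot: [-0.0, 0.634, 0.774, -0.0]
contact_force: [-0.5, -0.3, -0.7]
gripper_width: 0.999
grasp_force: 0.0
```

```bash
cat >> h.py <<'E'
def wrist():
    s=bot.get_obs();p=bot.read_camera("wrist");T=np.eye(4);T[:3,:3]=R(s);T[:3,3]=s["eef_pos"];p["pose"]=T@p["hand_eye"];return p,s
E
python3 - <<'E'
from h import *
p,s=wrist();save("w1",p,s=1.5);np.savez("w1",im=p["color"],K=p["intrinsics"],T=p["pose"]);print(s["eef_pos"],s["q"])
for n,X in[("post",[.5705,-.0386,.042]),("knob",[.5108,.1642,.069]),("v1",[.6245,.0406,.063])]:print(n,proj(p,X)*1.5)
for t in("post","knob","vial_1_mid","rail"):
    for r in bot.look_for(p,t)[:2]:print(t,np.round(r["point"],4),round(r["confidence"],2))
E
```

```text
[0.51007387 0.10664709 0.29914827] [ 0.23920554  0.22178295 -0.65490807  1.80052424  0.14627639  1.16842152
 -0.26335819]
post [421.58491945 394.93241277]
knob [404.31541279 154.00475487]
v1 [508.96740262 334.9803982 ]
post [ 0.5712 -0.0359  0.0451] 0.59
post [ 0.4273 -0.0146  0.0526] 0.49
knob [0.5252 0.133  0.033 ] 0.73
vial_1_mid [0.6276 0.0417 0.0559] 0.81
rail [0.5215 0.128  0.0377] 0.63
rail [0.6464 0.1537 0.034 ] 0.18
```

View pics/w1.png

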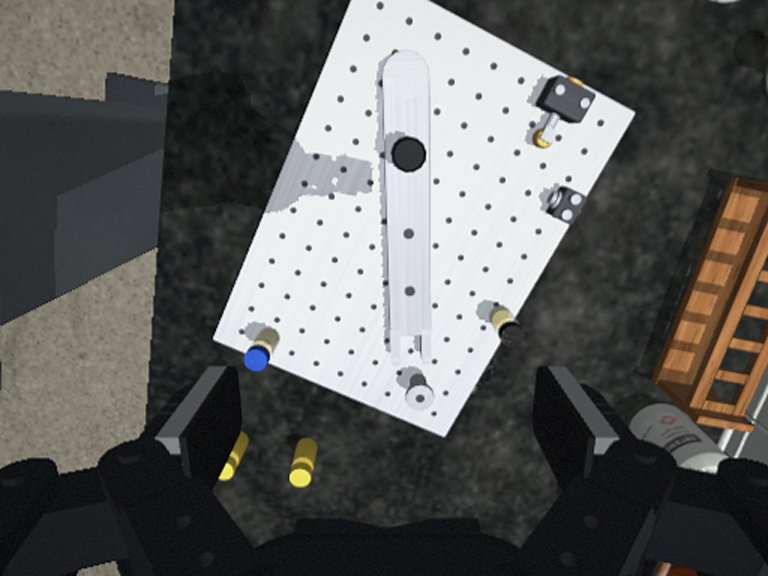

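The wrist view shows the knob (408,154), rail holes (408,233) and (409,291), slot end near (410,362), and post cap (420,397). The roller is at (543,135), the stop block at (567,203), vial_1 at (505,325) and vial_4 at (257,355). The yellow vials at (237,455) and (302,463) are look-alikes. There is only one black knob, so I grip that.

```bash
python3 - <<'E'
from h import *
d=np.load("w1.npz");p=dict(pose=d["T"],intrinsics=d["K"])
for n,uv,z in[("post",(420,398),.042),("knob",(408.5,154),.069),("h1",(408.5,233),.034),("h2",(409.5,291),.034),("nose",(407,50),.034),("sL",(393,330),.034),("sR",(431,330),.034),("slL",(400,352),.034),("slR",(422,352),.034),("roller",(543,140),.026),("stop",(567,203),.032)]:print(n,ray(p,np.array(uv)/1.5,z).round(4))
im=d["im"][200:285,225:315,::-1];cv2.imwrite("pics/w1c.png",cv2.resize(im,None,fx=7,fy=7,interpolation=cv2.INTER_CUBIC))
E
```

```text
post [ 0.5698 -0.0419  0.042 ]
knob [0.5138 0.1648 0.069 ]
h1 [0.5288 0.1015 0.034 ]
h2 [0.5402 0.0524 0.034 ]
nose [0.4986 0.2369 0.034 ]
sL [0.5336 0.0144 0.034 ]
sR [0.5662 0.021  0.034 ]
slL [ 0.5439 -0.005   0.034 ]
slR [ 0.5631 -0.0011  0.034 ]
roller [0.6189 0.195  0.026 ]
stop [0.6504 0.151  0.032 ]
```

View pics/w1c.png

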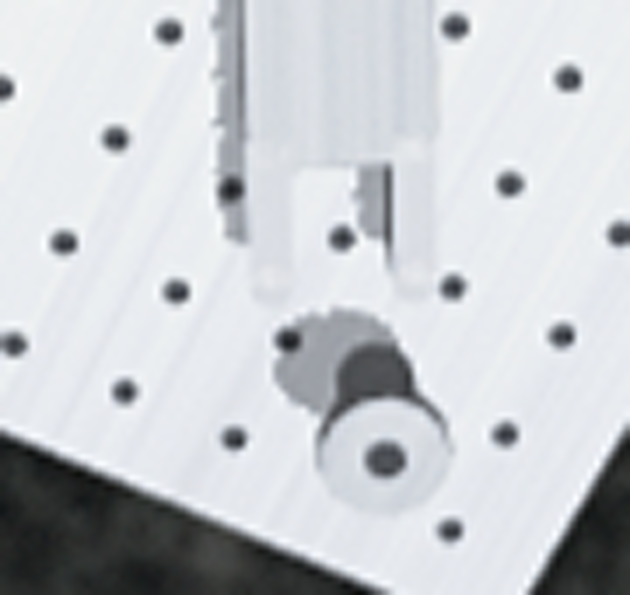

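The crop shows the slot between x=292 and x=391 with its bottom at y=163, the prong ends at y≈297, and the post cap centre at (385,458). Next I compute the slide.

```bash
python3 - <<'E'
from h import *
d=np.load("w1.npz");p=dict(pose=d["T"],intrinsics=d["K"])
f=lambda u,v,z:ray(p,((u+.5)/7-.5+225,(v+.5)/7-.5+200),z)
for zc in(.0405,.0425,.045):print("post",f(385,458,zc).round(4))
se=f(341.5,163,.034);pe=f(341.5,297,.034);print(se,pe,np.linalg.norm(se-pe))
k=ray(p,np.array((408.5,154))/1.5,.069);h1=ray(p,np.array((408.5,233))/1.5,.034);h2=ray(p,np.array((409.3,291))/1.5,.034)
# rail outer edge midpoints along the length by thresholds is overkill: fit line
P=np.array([h1,h2,se,pe])[:,:2];c=P.mean(0);u=np.linalg.svd(P-c)[2][0];u*=np.sign(u[1]);n=np.array([u[1],-u[0]])
print("dir",u,"yaw",np.arctan2(u[1],u[0]),"resid",(P-c)@n,"knob resid",(k[:2]-c)@n)
o=(c+u*((se[:2]-c)@u-.008));print("origin",o,"knob-origin",(k[:2]-o)@u)
post=f(385,458,.0425)[:2];dd=post-o;print("along",dd@u,"lat",dd@n,"dist",np.hypot(*dd))
# nose ->
E
```

```text
post [ 0.5694 -0.0423  0.0405]
post [ 0.569  -0.0412  0.0425]
post [ 0.5685 -0.0399  0.045 ]
[0.54906483 0.01342656 0.034     ] [ 0.55491092 -0.0136982   0.034     ] 0.027747597862864622
dir [-0.22194229  0.9750598 ] yaw 1.7946023168127843 resid [-4.79582507e-05  1.04824218e-05  1.78659860e-04 -1.41184031e-04] knob resid -0.0006495922061224415
origin [0.55066616 0.00558643] knob-origin 0.16343339329935036
along -0.04973364335834023 lat 0.007494059701265109 dist 0.05029509133604099
```

```bash
python3 - <<'E'
from h import *
rows([(.514,.1655,.12),(.514,.1655,.042)],[1.7946]*2)
E
```

```text
[0.2935, 0.0776, 0.8958] -0.0046
[0.2937, 0.0777, 1.2858] -0.0046
```

>>> apply_moves --deltas '[[0,[0.1,0.03,0.22],0],[0,[0.2,0.05,0.44],-0.0046],[0,[0.294,0.078,0.65],-0.0046],[0,[0.294,0.078,0.85],-0.0046],[0,[0.294,0.078,0.95],-0.0046],[0,[0.294,0.078,0.95],-0.0046]]'

```text
t: 4.1
eef_pos: [0.5119, 0.1655, 0.1064]
tool_rot: [-0.002, 0.623, 0.782, -0.003]
contact_force: [-0.5, 0.5, 0.8]
gripper_width: 1.002
grasp_force: 0.0
```

```bash
python3 - <<'E'
from h import *
rows([(.514,.1655,.042)],[1.7946]);p,s=wrist();save("w2",p,s=1);print(proj(p,[.514,.1655,.069]),s["eef_pos"])
E
```

```text
[-0.0022, 0.0119, 0.3218] 0.0003
[262.21596941 219.64485854] [0.51194524 0.16553507 0.10638123]
```

View pics/w2.png

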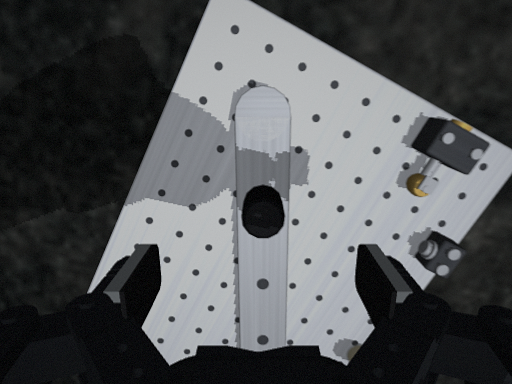

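The knob top is centred at about (264,217), matching the prediction (262,220). I go down and grip.

>>> apply_moves --deltas '[[0,[0,0.01,0.15],0],[0,[0,0.01,0.28],0],[0,[0,0.01,0.32],0],[0,[0,0.01,0.32],0]]'

```text
t: 4.55
eef_pos: [0.5163, 0.1674, 0.0458]
tool_rot: [0.0, 0.623, 0.782, -0.0]
contact_force: [-0.7, -0.2, 0.1]
gripper_width: 0.997
grasp_force: 0.0
```

>>> apply_moves --deltas '[[0.5,[0,0,0],0],[0.8,[0,0,0],0],[0.9,[0,0,0],0],[1,[0,0,0],0],[1,[0,0,0],0],[1,[0,0,0],0],[1,[0,0,0],0],[1,[0,0,0],0]]' --squeeze 50

```text
t: 5.35
eef_pos: [0.5157, 0.1676, 0.046]
tool_rot: [0.0, 0.623, 0.782, -0.0]
contact_force: [-3.1, -2.0, 6.6]
gripper_width: 0.281
grasp_force: 48.6
```

```bash
python3 - <<'E'
from h import *
s=bot.get_obs();M=R(s);print(s["eef_pos"],np.arctan2(M[1,0],M[0,0]),s["contact_force"],s["torque"],s["q"].round(2))
p=bot.read_camera("top");save("top2",p,(180,140,330,270),5);print([ (ray(p,(180+u/5,140+v/5),.034)) for u,v in[]])
E
```

```text
[0.51569614 0.16758889 0.04598349] 1.7968530650933534 [-3.07242626 -1.95071474  6.63749357] [-0.28092846  0.61977392 -0.08541799] [ 0.    0.57 -0.55  1.98  0.45  0.71 -0.6 ]
[]
```

View pics/top2.png

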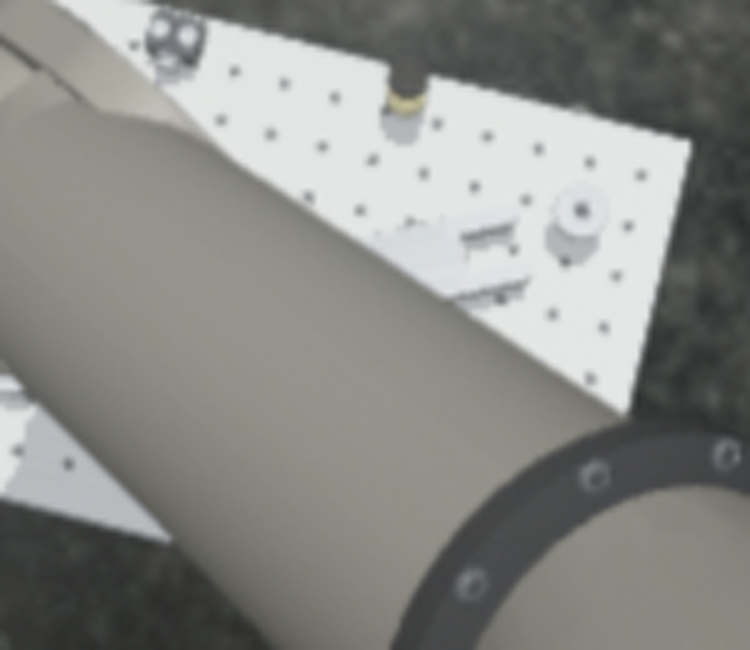

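The top view still shows the slot, with prong ends at about (512,207) and (525,282), and the post cap at (580,208), so I can check alignment.

```bash
cat > al.py <<'E'
from h import *
def al(p,mid,post,off,s,yaw):
    f=lambda q,z:ray(p,((q[0]+.5)/s-.5+off[0],(q[1]+.5)/s-.5+off[1]),z)[:2]
    u=np.array([np.cos(yaw),np.sin(yaw)]);n=np.array([u[1],-u[0]])
    d=f(post,.0425)-f(mid,.034);print("post",f(post,.0425),"end",f(mid,.034),"along",d@u,"-> travel",d@u-.02,"lat",d@n)
E
python3 - <<'E'
from al import *
p=bot.read_camera("top");
al(p,(518.5,244.5),(580,208),(180,140),5,1.796)
d=np.load("w1.npz");rows([(.5157,.1676,.046)])
g=cv2.cvtColor(p["color"],cv2.COLOR_RGB2GRAY)[180:205,265:300];print(g)
E
```

```text
post [ 0.56918149 -0.03916248] end [ 0.55328122 -0.0113827 ] along -0.030628908598189317 -> travel -0.05062890859818932 lat 0.009295404260214576
[0.0, 0.0001, -0.0001] 0
[[229 229 229 229 229 229 229 229 229 229 229 229 229 229 229 229 229 228
  221 185 170 208 227 229 229 224 215 225 225 218 196 185 200 220 222]
 [229 229 229 229 229 229 229 229 229 229 229 229 228 228 227 226 226 226
  225 218 216 224 229 229 226 215 216 224 222 205 156 142 174 219 223]
 [229 229 229 227 229 229 228 228 227 227 226 225 225 224 224 225 225 224
  225 228 228 229 229 229 225 213 220 224 223 209 148 132 161 211 223]
 [228 228 225 215 226 226 225 224 224 224 224 224 224 224 224 222 221 219
  215 228 229 229 229 230 227 217 207 223 224 218 191 176 187 217 223]
 [216 224 223 218 222 223 223 223 224 223 224 222 221 220 217 204 194 195
  212 228 230 229 229 229 222 200 197 221 225 223 218 214 216 223 224]
 [215 220 220 220 222 224 222 221 221 219 215 195 189 178 168 155 150 177
  221 229 229 229 229 224 200 181 173 197 220 223 223 224 224 223 221]
 [217 217 218 219 222 223 218 195 187 172 165 146 145 139 14
[... 1995 characters left out ...]
 154 166 172 174 177 183 184 181 152 143 182 216
  219 222 228 229 230 229 229 228 228 229 230 230 229 230 230 230 230]
 [130 128 125 123 121 124 138 157 177 184 188 190 197 215 213 212 218 228
  229 229 229 230 230 228 222 205 216 228 229 229 229 230 230 230 229]
 [131 130 129 127 125 123 123 131 159 197 213 218 221 228 228 228 228 229
  229 229 229 229 229 224 198 167 193 227 230 230 229 230 230 230 230]
 [133 132 130 128 127 125 124 123 132 163 188 211 225 229 229 229 229 229
  229 229 229 229 229 224 201 173 196 227 229 230 230 230 230 230 229]
 [134 134 133 131 130 129 126 124 124 127 141 169 202 224 228 229 229 229
  229 230 229 229 229 228 222 217 221 228 229 229 229 229 230 229 221]]
```

```bash
python3 - <<'E'
from h import *
p=bot.read_camera("top")
post=ray(p,(295.9,181.6),.0425)[:2]
for yaw in(1.785,1.796,1.81):
    n=np.array([np.sin(yaw),-np.cos(yaw)])
    for u,v in((275,189.75),):
        a=ray(p,(u,v),.034)[:2];print(yaw,(post-a)@n,post)
g=cv2.cvtColor(p["color"],cv2.COLOR_RGB2GRAY).astype(float)
# sub-pixel edges: upper inner (fall to dark) and lower outer, per column
for u in range(272,284):
    out=[]
    for lo,hi in((181,188),(193,200)):
        c=g[lo:hi,u];i=int(np.argmin(np.diff(c)));d=-np.diff(c);k=slice(max(0,i-1),i+2);out.append(lo+.5+(np.arange(len(d))[k]*d[k]).sum()/d[k].sum())
    a,b=[ray(p,(u,v),.034)[:2] for v in out];n=np.array([np.sin(1.796),-np.cos(1.796)])
    print(u,np.round(out,2),"w",((a-b)@n).round(4),"lat",((post-a)@n+.0095).round(4),((post-b)@n-.018).round(4))
E
```

```text
1.785 0.007543754558266886 [ 0.56825222 -0.03984748]
1.796 0.0069884844370226165 [ 0.56825222 -0.03984748]
1.81 0.006280562882427449 [ 0.56825222 -0.03984748]
272 [186.03 198.06] w 0.0275 lat 0.0065 0.0064
273 [186.05 198.01] w 0.0273 lat 0.007 0.0068
274 [185.83 197.78] w 0.0273 lat 0.007 0.0068
275 [185.64 197.54] w 0.0271 lat 0.0071 0.0067
276 [185.08 196.61] w 0.0263 lat 0.0063 0.0051
277 [184.48 196.4 ] w 0.0272 lat 0.0054 0.0051
278 [184.9  196.82] w 0.0272 lat 0.0069 0.0066
279 [184.69 196.71] w 0.0274 lat 0.0069 0.0068
280 [184.32 196.38] w 0.0275 lat 0.0065 0.0066
281 [183.83 195.65] w 0.027 lat 0.0059 0.0054
282 [183.8  195.35] w 0.0264 lat 0.0063 0.0052
283 [182.73 195.75] w 0.0297 lat 0.0044 0.0066
```

>>> apply_moves --deltas '[[1,[-0.015,0.01,-0.002],0],[1,[-0.03,0.02,-0.003],0],[1,[-0.05,0.03,-0.003],0],[1,[-0.07,0.034,-0.003],0],[1,[-0.09,0.034,-0.003],0],[1,[-0.09,0.034,-0.003],0]]'

```text
t: 6.1
eef_pos: [0.5275, 0.1509, 0.046]
tool_rot: [0.001, 0.623, 0.782, 0.0]
contact_force: [1.0, 2.0, 1.0]
gripper_width: 0.283
grasp_force: 48.9
```

```bash
cat > top.py <<'E'
from h import *
s=bot.get_obs();M=R(s);yaw=np.arctan2(M[1,0],M[0,0]);print(s["eef_pos"],yaw,s["contact_force"].round(1),s["torque"].round(2))
p=bot.read_camera("top");g=cv2.cvtColor(p["color"],cv2.COLOR_RGB2GRAY).astype(float)
save("topx",p,(240,150,320,220),8)
post=np.array([.56825,-.03985]);n=np.array([np.sin(yaw),-np.cos(yaw)]);uu=np.array([np.cos(yaw),np.sin(yaw)])
import sys
c0,c1=map(int,sys.argv[1:3])
def edge(c,lo):
    d=-np.diff(c);i=int(np.argmax(d));k=slice(max(0,i-1),i+2);return lo+.5+(np.arange(len(d))[k]*d[k]).sum()/d[k].sum()
for u in range(c0,c1):
    # expected rows from geometry: axis at lat 0
    r=[]
    for off in(.0095,-.018):
        t=np.array([post@uu*0,0]);best=min(np.arange(-.06,.06,.0005),key=lambda t:abs(proj(p,[*(post+uu*t+n*off),.034])[0]-u))
        v=proj(p,[*(post+uu*best+n*off),.034])[1];lo=int(v)-3;e=edge(g[lo:lo+8,u],lo);a=ray(p,(u,e),.034)[:2];r+=[e,((a-post)@n-off)*1e3]
    print(u,np.round(r,2))
E
python3 top.py 270 292
```

```text
[0.52752358 0.15087275 0.0460125 ] 1.796153063845084 [1. 2. 1.] [ 0.33 -0.35  0.07]
270 [186.23  -5.95 197.5   -4.16]
271 [186.38  -6.8  197.5   -4.65]
272 [186.5   -7.56 195.5   -0.6 ]
273 [180.     6.87 195.5   -1.1 ]
274 [179.38   7.81   -inf    nan]
275 [   inf    nan 191.43   7.19]
276 [181.5    1.93 191.63   6.24]
277 [180.5    3.74 191.89   5.15]
278 [180.86   2.4  192.33   3.66]
279 [180.83   1.99 192.7    2.32]
280 [180.81   1.53 192.9    1.36]
281 [180.66   1.38 192.78   1.14]
282 [180.12   2.12 192.05   2.31]
283 [179.76   2.46 191.55   2.95]
284 [179.13   3.42 191.82   1.84]
285 [179.77   1.45 191.65   1.74]
286 [179.38   1.84 191.2    2.28]
287 [178.85   2.56 190.64   3.05]
288 [178.5    2.88 190.52   2.83]
289 [178.38   2.66 190.79   1.73]
290 [177.83   3.42 190.6    1.65]
291 [182.83  -8.57 189.96   2.63]top.py:9: RuntimeWarning: divide by zero encountered in scalar divide
  d=-np.diff(c);i=int(np.argmax(d));k=slice(max(0,i-1),i+2);return lo+.5+(np.arange(len(d))[k]*d[k]).sum()/d[k].sum()
h.py:10: RuntimeWarning: invalid value encountered in divide
  d=p["pose"][:3,:3]@np.linalg.inv(p["intrinsics"])@np.array([uv[0],uv[1],1.]);o=p["pose"][:3,3];return o+d*(z-o[2])/d[2]
```

View pics/topx.png

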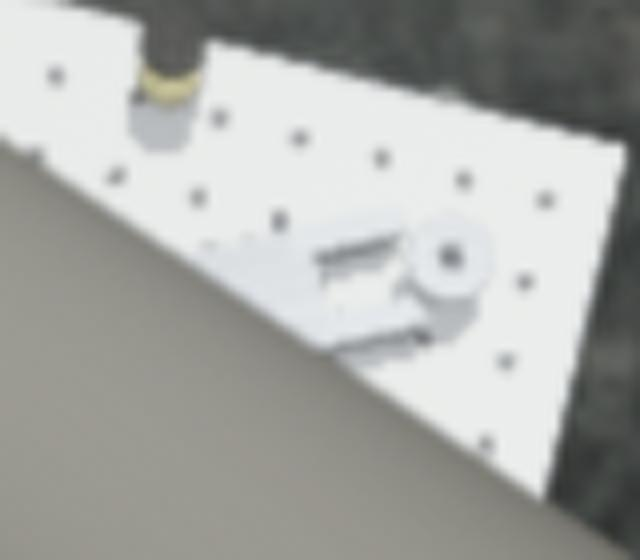

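The rail is about 2 mm too far towards the vial side (slot axis against post at (450,256)), with prong tips about 3 mm short of the post. I correct sideways first.

>>> apply_moves --deltas '[[1,[0,-0.005,0],0],[1,[0,-0.011,0],0],[1,[0,-0.011,0],0]]'

```text
t: 6.45
eef_pos: [0.525, 0.1505, 0.046]
tool_rot: [0.001, 0.623, 0.782, 0.0]
contact_force: [4.4, -0.7, -0.6]
gripper_width: 0.286
grasp_force: 49.1
```

```bash
python3 top.py 278 291 2>&1
```

```text
[0.52497205 0.15047206 0.04602095] 1.7965210458217713 [ 4.4 -0.7 -0.6] [-0.08 -0.86  0.12]
278 [181.5    0.95 193.72   0.5 ]
279 [181.47   0.53 193.91  -0.42]
280 [181.72  -0.54 193.86  -0.81]
281 [181.37  -0.24 193.4   -0.26]
282 [180.87   0.42 192.69   0.86]
283 [180.5    0.77 192.38   1.08]
284 [180.83  -0.49 192.78  -0.33]
285 [180.65  -0.57 192.58  -0.38]
286 [180.08   0.26 191.65   1.26]
287 [179.48   1.12 191.44   1.23]
288 [ 1.7991e+02 -3.7000e-01  1.9183e+02 -1.6000e-01]
289 [179.65  -0.25 191.69  -0.33]
290 [178.67   1.49 191.22   0.24]
```

>>> apply_moves --deltas '[[1,[-0.015,0,0],0],[1,[-0.03,0,0],0],[1,[-0.045,0,0],0],[1,[-0.06,0,0],0],[1,[-0.06,0,0],0]]'

```text
t: 7.0
eef_pos: [0.5269, 0.1394, 0.046]
tool_rot: [-0.0, 0.623, 0.782, -0.0]
contact_force: [-2.3, 3.6, 3.1]
gripper_width: 0.283
grasp_force: 49.6
```

```bash
python3 top.py 278 297 2>&1
```

```text
top.py:9: RuntimeWarning: divide by zero encountered in scalar divide
  d=-np.diff(c);i=int(np.argmax(d));k=slice(max(0,i-1),i+2);return lo+.5+(np.arange(len(d))[k]*d[k]).sum()/d[k].sum()
h.py:10: RuntimeWarning: invalid value encountered in divide
  d=p["pose"][:3,:3]@np.linalg.inv(p["intrinsics"])@np.array([uv[0],uv[1],1.]);o=p["pose"][:3,3];return o+d*(z-o[2])/d[2]
[0.52693211 0.13938194 0.04598912] 1.7967943339541774 [-2.3  3.6  3.1] [0.85 0.14 0.06]
278 [178.8    7.18 195.25  -2.97]
279 [179.     6.22 189.75   9.07]
280 [   inf    nan 190.57   6.7 ]
281 [178.83   5.61 190.77   5.76]
282 [181.7   -1.48 190.94   4.87]
283 [ 1.8086e+02 -6.0000e-02  1.9157e+02  2.9400e+00]
284 [180.89  -0.62 192.32   0.72]
285 [180.28   0.29 192.7   -0.64]
286 [180.83  -1.48 192.9   -1.58]
287 [180.65  -1.56 192.79  -1.82]
288 [180.08  -0.73 192.04  -0.61]
289 [ 1.7962e+02 -1.8000e-01  1.9160e+02 -1.2000e-01]
290 [179.84  -1.2  191.85  -1.18]
291 [182.94  -8.82 191.69  -1.32]
292 [176.     6.66 191.32  -0.97]
293 [176.06   6.03 191.11  -0.97]
294 [179.88  -3.28 190.61  -0.33]
295 [180.27  -4.66 190.98  -1.67]
296 [180.24  -5.1  190.59  -1.29]
```

>>> apply_moves --deltas '[[1,[-0.015,0.004,0],0],[1,[-0.03,0.005,0],0],[1,[-0.045,0.005,0],0],[1,[-0.06,0.005,0],0],[1,[-0.06,0.005,0],0]]'

```text
t: 7.55
eef_pos: [0.5309, 0.1278, 0.046]
tool_rot: [0.0, 0.623, 0.782, 0.0]
contact_force: [-0.5, 2.7, 2.2]
gripper_width: 0.282
grasp_force: 49.6
```

```bash
python3 top.py 282 300 2>&1 | grep -v Warn
```

```text
[0.530929   0.127834   0.04599872] 1.7966971275210442 [-0.5  2.7  2.2] [0.77 0.01 0.11]
282 [184.05  -6.89 195.5   -5.52]
283 [183.5   -6.11 194.5   -3.74]
284 [183.5   -6.61 193.25  -1.39]
285 [177.93   5.7  193.25  -1.89]
286 [178.     5.04 191.     2.74]
287 [1.7990e+02 1.7000e-01 1.8862e+02 7.6700e+00]
288 [179.58   0.41 188.87   6.61]
289 [179.39   0.35 189.34   5.04]
290 [179.18   0.32 189.76   3.6 ]
291 [182.94  -8.82 190.56   1.25]
292 [175.83   7.04 191.16  -0.6 ]
293 [176.07   6.   191.03  -0.8 ]
294 [179.96  -3.46 190.65  -0.42]
295 [180.25  -4.63 189.83   0.95]
296 [180.24  -5.1  189.52   1.14]
297 [180.09  -5.24 186.45   7.67]
298 [175.5    4.82 189.83  -0.54]
299 [175.     5.48 188.67   1.6 ]
```

>>> apply_moves --deltas '[[1,[-0.01,0,0],0],[1,[-0.02,0,0],0],[1,[-0.025,0,0],0],[1,[-0.025,0,0],0]]'

```text
t: 8.0
eef_pos: [0.5319, 0.1235, 0.046]
tool_rot: [-0.0, 0.623, 0.783, 0.0]
contact_force: [-1.0, 5.2, 2.5]
gripper_width: 0.286
grasp_force: 49.6
```

>>> apply_moves --deltas '[[1,[-0.004,0,0],0],[1,[-0.004,0,0],0]]'

```text
t: 8.2
eef_pos: [0.5321, 0.1228, 0.046]
tool_rot: [-0.0, 0.623, 0.783, 0.0]
contact_force: [-0.3, 5.3, 2.3]
gripper_width: 0.283
grasp_force: 49.6
```

>>> apply_moves --deltas '[[1,[-0.004,0,0],0],[1,[-0.004,0,0],0]]'

```text
t: 8.4
eef_pos: [0.5322, 0.1224, 0.046]
tool_rot: [-0.0, 0.623, 0.783, 0.0]
contact_force: [-0.8, 5.2, 2.7]
gripper_width: 0.286
grasp_force: 49.6
```

>>> apply_moves --deltas '[[1,[-0.004,0,0],0],[1,[-0.004,0,0],0]]'

```text
t: 8.6
eef_pos: [0.5322, 0.1223, 0.046]
tool_rot: [-0.0, 0.622, 0.783, 0.001]
contact_force: [-1.4, 7.4, 2.4]
gripper_width: 0.285
grasp_force: 49.5
```

>>> apply_moves --deltas '[[1,[-0.004,0,0],0],[1,[-0.004,0,0],0]]'

```text
t: 8.8
eef_pos: [0.5322, 0.1222, 0.046]
tool_rot: [-0.001, 0.622, 0.783, 0.001]
contact_force: [-2.4, 8.5, 1.9]
gripper_width: 0.282
grasp_force: 49.5
```

```bash
python3 top.py 282 300 2>&1 | head -1
```

```text
[0.53222877 0.12223775 0.04599644] 1.798563294702115 [-2.4  8.5  1.9] [1.85 0.31 0.05]
```

View pics/topx.png

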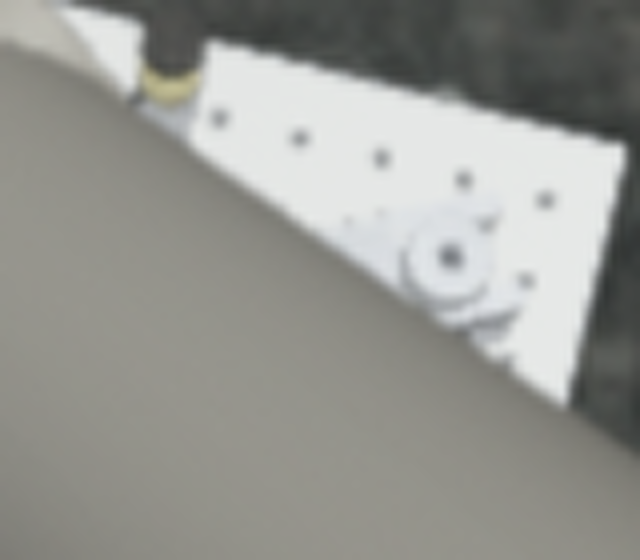

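The seat is home: motion has stopped, force is rising, and the prongs stand out beyond the cap at (497,215) and (522,300). I relax the push slightly and start the swing.

>>> apply_moves --deltas '[[1,[0.005,0.004,0],0.001],[1,[0.006,0.033,0],0.0064],[1,[0.003,0.066,0],0.0127],[1,[0.001,0.099,0],0.0191],[1,[-0.004,0.1315,0],0.0255],[1,[-0.01,0.164,0],0.0318],[1,[-0.01,0.164,0],0.0318]]'

```text
t: 9.55
eef_pos: [0.5647, 0.1265, 0.046]
tool_rot: [-0.001, 0.698, 0.716, -0.0]
contact_force: [-2.6, 5.9, 5.0]
gripper_width: 0.285
grasp_force: 49.9
```

```bash
cat > st.py <<'E'
from h import *
s=bot.get_obs();M=R(s);y=np.arctan2(M[1,0],M[0,0]);e=s["eef_pos"];f=s["contact_force"]
P=e[:2]-.165*M[:2,0];a=np.arctan2(e[1]+.0386,e[0]-.5692)
print(e,"yaw",y,"pivot",P,"polar",a,np.hypot(e[1]+.0386,e[0]-.5692),"Ftool",(M.T@f).round(2),"T",(M.T@s["torque"]).round(2))
E
python3 st.py
```

```text
[0.56466931 0.12650996 0.04604802] yaw 1.5967541899792788 pivot [ 0.56895187 -0.03843442] polar 1.598229888112294 0.16517211142655866 Ftool [ 5.93 -2.45 -4.99] T [0.39 1.2  0.05]
```

>>> apply_moves --deltas '[[1,[0.002,0.033,0],0.0064],[1,[0.001,0.066,0],0.0127],[1,[-0.003,0.099,0],0.0191],[1,[-0.003,0.099,0],0.0191]]'

```text
t: 9.95
eef_pos: [0.5847, 0.1259, 0.046]
tool_rot: [-0.0, 0.74, 0.673, -0.0]
contact_force: [-1.2, 4.8, 5.0]
gripper_width: 0.28
grasp_force: 49.9
```

```bash
python3 st.py; python3 - <<'E'
from h import *
p,s=wrist();save("w3",p,s=1)
E
```

```text
[0.58466358 0.12589709 0.0460474 ] yaw 1.4764225511560818 pivot [ 0.56911501 -0.03836868] polar 1.477066586474864 0.16522231867940781 Ftool [ 4.67 -1.69 -4.98] T [0.43 0.93 0.06]
```

View pics/w3.png

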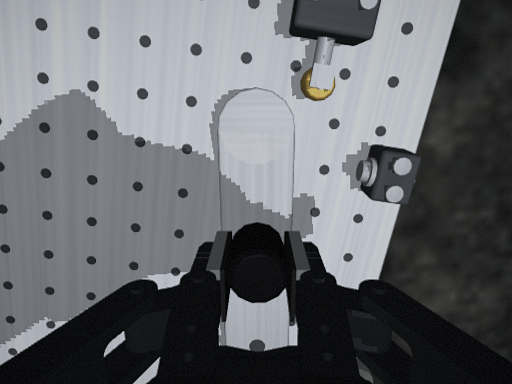

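The nose (256,90) is still on the free side of the roller (318,83), and the screw tip (362,170) is visible. I continue slowly.

>>> apply_moves --deltas '[[1,[0,0.0165,0],0.0032],[1,[0,0.033,0],0.0064],[1,[-0.001,0.0495,0],0.0095],[1,[-0.001,0.0495,0],0.0095]]'

```text
t: 10.4
eef_pos: [0.5937, 0.1248, 0.0461]
tool_rot: [-0.001, 0.759, 0.651, -0.001]
contact_force: [-3.9, 4.4, 8.4]
gripper_width: 0.284
grasp_force: 50.2
```

```bash
python3 st.py
```

```text
[0.5936707  0.12483921 0.04608296] yaw 1.417825697358741 pivot [ 0.56852886 -0.03823404] polar 1.422176778395148 0.16526097607684603 Ftool [ 3.75 -4.56 -8.44] T [ 0.96  0.75 -0.03]
```

>>> apply_moves --deltas '[[1,[0,0.011,-0.004],0.002],[1,[0,0.022,-0.006],0.0042],[1,[0,0.033,-0.006],0.0064],[1,[0,0.033,-0.006],0.0064]]'

```text
t: 10.8
eef_pos: [0.5979, 0.1241, 0.0462]
tool_rot: [-0.002, 0.771, 0.636, -0.003]
contact_force: [-7.0, 5.5, 4.0]
gripper_width: 0.284
grasp_force: 50.2
```

```bash
python3 st.py
```

```text
[0.59786754 0.12412332 0.04620232] yaw 1.379743787905248 pivot [ 0.56653535 -0.03787419] polar 1.396412262229378 0.1652292515434588 Ftool [ 4.09 -7.91 -3.95] T [ 1.86  0.79 -0.46]
```

>>> apply_moves --deltas '[[1,[-0.001,0.011,0],0.001],[1,[-0.002,0.022,0],0.002],[1,[-0.003,0.033,0],0.004],[1,[-0.003,0.033,0],0.004]]'

```text
t: 11.2
eef_pos: [0.6065, 0.1223, 0.0463]
tool_rot: [-0.001, 0.78, 0.626, -0.0]
contact_force: [0.4, 6.3, -3.7]
gripper_width: 0.283
grasp_force: 49.3
```

```bash
python3 st.py
```

```text
[0.60651256 0.12234045 0.0462664 ] yaw 1.3521372974261425 pivot [ 0.57072064 -0.03873074] polar 1.3429803541772751 0.16520912568536408 Ftool [ 6.19 -0.94  3.7 ] T [0.32 1.43 0.33]
```

>>> apply_moves --deltas '[[1,[0,0.005,0.003],0.002],[1,[0,0.01,0.003],0.003],[1,[0,0.01,0.003],0.003]]'

```text
t: 11.5
eef_pos: [0.6102, 0.1215, 0.0463]
tool_rot: [-0.0, 0.786, 0.618, 0.001]
contact_force: [2.1, 6.2, -2.0]
gripper_width: 0.283
grasp_force: 49.3
```

```bash
python3 st.py
```

```text
[0.61022497 0.12147456 0.04625513] yaw 1.33218055697685 pivot [ 0.57122598 -0.03885013] polar 1.31990962624838 0.16524803972010024 Ftool [6.55 0.54 2.01] T [-0.39  1.35  0.44]
```

>>> apply_moves --deltas '[[1,[0,0.005,0],0.002],[1,[0,0.008,0],0.002],[1,[0,0.008,0],0.002]]'

```text
t: 11.8
eef_pos: [0.6121, 0.121, 0.0462]
tool_rot: [-0.0, 0.79, 0.613, 0.001]
contact_force: [3.6, 5.2, -3.2]
gripper_width: 0.282
grasp_force: 49.2
```

```bash
python3 st.py
```

```text
[0.61208442 0.1210022  0.04624386] yaw 1.31970126632471 pivot [ 0.57108779 -0.03882331] polar 1.3083005777903534 0.1652632319907134 Ftool [5.94 2.15 3.22] T [-0.52  1.41  0.36]
```

>>> apply_moves --deltas '[[1,[0,0.005,0.002],0.002],[1,[0,0.008,0.002],0.002],[1,[0,0.008,0.002],0.002]]'

```text
t: 12.1
eef_pos: [0.6123, 0.121, 0.0461]
tool_rot: [-0.0, 0.793, 0.609, -0.0]
contact_force: [-1.6, 6.0, 2.6]
gripper_width: 0.284
grasp_force: 49.9
```

```bash
python3 st.py
```

```text
[0.61225388 0.12096005 0.04611401] yaw 1.3085446606509306 pivot [ 0.56947667 -0.03839836] polar 1.3072441436348805 0.16526659411190392 Ftool [ 5.36 -3.05 -2.6 ] T [0.49 1.03 0.07]
```

>>> apply_moves --deltas '[[1,[0,0.004,0],0],[1,[0,0.008,0],0],[1,[0,0.008,0],0]]'

```text
t: 12.4
eef_pos: [0.6124, 0.1209, 0.0461]
tool_rot: [-0.001, 0.793, 0.609, -0.001]
contact_force: [-5.4, 5.7, 6.5]
gripper_width: 0.283
grasp_force: 50.3
```

```bash
python3 st.py
```

```text
[0.61238445 0.12090923 0.0460817 ] yaw 1.3089696972920888 pivot [ 0.56967497 -0.03846736] polar 1.3064012020231592 0.16525159753418694 Ftool [ 4.11 -6.75 -6.45] T [1.44 0.86 0.15]
```

>>> apply_moves --deltas '[[1,[0,0.006,0],0],[1,[0,0.012,0],0],[1,[0,0.012,0],0],[1,[0,0.012,0],0],[1,[0,0.012,0],0],[1,[0,0.012,0],0],[1,[0,0.012,0],0]]'

```text
t: 13.1
eef_pos: [0.6126, 0.1209, 0.0461]
tool_rot: [-0.002, 0.793, 0.609, -0.003]
contact_force: [-11.9, 6.5, 13.1]
gripper_width: 0.279
grasp_force: 51.0
```

```bash
python3 st.py
```

```text
[0.61259044 0.12085364 0.04612288] yaw 1.309638559916846 pivot [ 0.56998762 -0.03855128] polar 1.3051100966167861 0.1652519060061443 Ftool [  3.2  -13.3  -12.99] T [2.79 0.58 0.15]
```

>>> apply_moves --deltas '[[1,[0,0,0],0],[1,[0,0,0],0],[1,[0,0,0],0],[1,[0,0,0],0]]'

```text
t: 13.5
eef_pos: [0.6126, 0.1208, 0.0461]
tool_rot: [-0.002, 0.793, 0.609, -0.003]
contact_force: [-11.4, 5.3, 12.9]
gripper_width: 0.283
grasp_force: 51.0
```

>>> apply_moves --deltas '[[1,[0.002,-0.006,0],0],[1,[0.004,-0.012,0],0],[1,[0.006,-0.018,-0.004],0],[1,[0.006,-0.018,-0.004],0]]'

```text
t: 13.9
eef_pos: [0.6124, 0.121, 0.0462]
tool_rot: [-0.0, 0.794, 0.608, -0.001]
contact_force: [-2.0, 4.1, -1.2]
gripper_width: 0.288
grasp_force: 49.9
```

```bash
python3 st.py
```

```text
[0.61237597 0.12096408 0.04620921] yaw 1.3081451674599498 pivot [ 0.56953511 -0.03837718] polar 1.3065374304225053 0.1653023262502048 Ftool [ 3.47 -2.98  1.23] T [0.57 0.76 0.05]
```

>>> apply_moves --deltas '[[0.6,[0,0,0],0],[0.4,[0,0,0],0],[0,[0,0,0],0],[0,[0,0,0],0],[0,[0,0,0],0],[0,[0,0,-0.1],0],[0,[0,0,-0.3],0],[0,[0,0,-0.5],0],[0,[0,0,-0.7],0],[0,[0,0,-0.9],0],[0,[0,0,-0.9],0],[0,[0,0,-0.9],0]]'

```text
t: 15.1
eef_pos: [0.6138, 0.1212, 0.228]
tool_rot: [0.001, 0.794, 0.608, 0.001]
contact_force: [0.8, 0.3, -0.9]
gripper_width: 1.001
grasp_force: 0.0
```

```bash
python3 st.py; python3 - <<'E'
from h import *
p,s=wrist();save("w4",p,s=1.5)
E
```

```text
[0.61381196 0.12119875 0.22796083] yaw 1.307955855783455 pivot [ 0.57094092 -0.03813443] polar 1.2985519899900557 0.1659092145620146 Ftool [0.52 0.72 0.88] T [-0.    0.01 -0.  ]
```

View pics/w4.png

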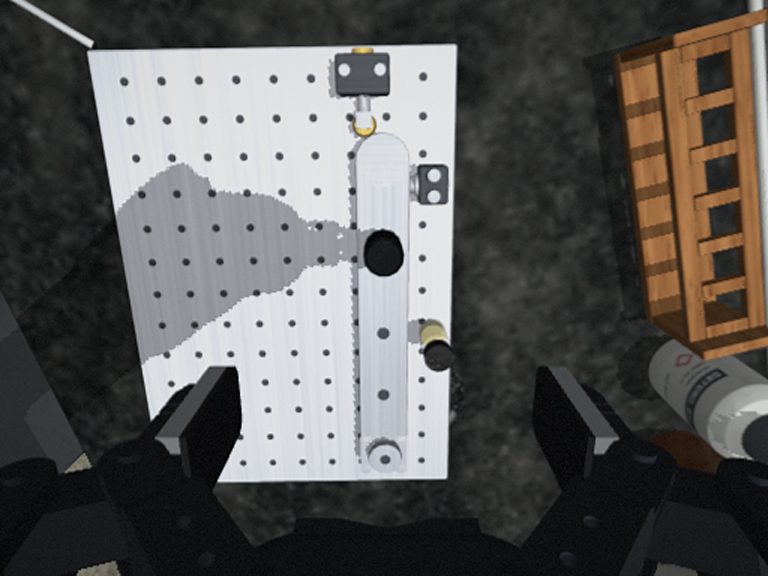

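The rail lies in line with its slot home under the cap (385,458). Its side is on the screw (412,183), the roller (364,126) bears on the nose, vial_1 is standing at (434,345), and the gripper is clear. I hand in.

```bash
python3 -c "
from station import bot
print(bot.hand_in())"
```

```text
the job is handed in; nothing more can be done
None
```

I handed the job in at about 15 s. The rail was seated on the post while askew, swung past the roller, pressed on the stop at roughly 15 N (estimated from wrist force) for over 0.5 s, then let go. It lay in line against the screw with the roller on its nose; vial_1 was standing, but I did not re-check vial_4 at the end, and the hand-in returned no verdict.

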